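Open the handle press and unload the billet

ROBOT

A 6-joint arm with a two-finger parallel gripper is mounted at the origin on the work surface. World frame = base frame: x ahead of the robot, y to its left, z up, the work surface at z = 0. Lengths are in m, angles in degrees, forces in N, time in s.
With the tool pointing down it reaches from about 0.35 to 0.775 m from the base axis. Payload 5.5 kg.
Tool frame: the origin (TCP) lies at the very end of the fingers, on their centre line; the grasp point (between the pads) lies 19 mm behind it; z points along the fingers, y is the line along which they close (so a half turn about z gives the same grasp; the last joint's range is limited). The gripper opens to 85 mm and grips with 20 to 120 N. Pads are 22 mm wide; open, the fingers measure 114 mm over their backs; the gripper's body (76 mm by 85 mm) begins 54 mm behind the grasp point. The pads swing forward as they close: fully open they stand 13 mm farther back than shut.
Start: joints at [64.653, 17.945, 2.641, 74.691, 0, 82.002], TCP at [0.171, 0.549, 0.231] pointing down, gripper open.
Joint ranges: [-158.12, 158.12], [-49.38, 96.58], [-58.88, 72.47], [-126.05, 133.96], [-84.25, 85.87], [-180, 180]. Speed limits (degrees/s): [147.25, 147.25, 180, 180, 180, 180].

INTERFACE

Orientations are given as a 3x3 rotation matrix whose columns are the frame's x, y, z axes.
In Python, from station import ctrl, optics, workorder gives the robot as it stands. The module is installed in compiled form; this text tells all that it offers.
- The arm moves only by the tool send_rows, never from a script. Its arguments are lists of equal length, an entry for each row: "fingers": the opening, from 0 (shut) to 1 (fully open); "delta_pos": the shift along the tool's x, y, z in units of 0.2 m (1.0 is 0.2 m), a list of three; "twist": the turn, a rotation vector about the tool's x, y, z in units of 1.5 rad (1.0 is 1.5 rad), a list of three. A call has 1 to 20 rows; each row is the pose to reach, as a shift and turn from the pose commanded when the call began, along the tool's axes at that moment; what a row does not reach only later rows make up. A row lasts 1/8 s, in which the tool goes at most 62.5 mm and 10.7 degrees, less where a joint would pass 70% of its speed; a pose out of reach is approached as far as the arm can. A call with a number of a shift or a turn outside -1 to 1 is refused whole. A call with a gripper value outside its range is refused whole. The fingers move at their own pace and stop on an object; the grip force is fixed at half the most. Time passes only in rows, so rows that repeat a pose let the fingers close. It gives the time, the measured TCP pose, the force, the opening and the grip force at its end, in the units of the state.
- ctrl.sense(): the state, without advancing time (a new reading comes with each control period).
- optics.capture(name): name is "side" or "top"; returns a dict with "image" (480x640x3 uint8, red, green, blue), "fx", "fy", "cx", "cy" (pixels), "pose" (4x4, takes a point from camera to world coordinates). Camera axes: x right, y down, z forward; pixel columns grow to the right and rows downward; lengths in m; the calibration is good to about 2 mm. A picture is of the moment at which its call begins. There is no depth.
- workorder.sign_off(): hands the job in; it is judged then, once.
The state is a dict: "clock": time; "joints": joint angles; "dq": joint speeds; "joint_efforts": joint torques, N m; "eef_pos": TCP position; "tool_rot": TCP orientation; "wrist_force": force on the tool from outside, world axes, zero at the start; "moment": the same for the moment, N m; "grip_width": finger opening in m; "finger_force": force on a finger pad.
Only numpy, scipy, OpenCV 4.12 (cv2) and the standard library are available. Lean on these libraries where they do the work, as an engineer would, in place of code of your own. Each camera call takes 0.05 s, during which the arm holds its last target. There are 200 camera calls.

TASK

The bat-handle billet in the green bench press is ready. Wind the red handwheel anticlockwise until you feel the platen reach its top stop, back the wheel off a quarter turn so the screw does not jam, and only then take the billet out and gently lay it flat in the blue tray beside the finished one. Leave the finished billet, the glue bottle, the wax jar and the sanding block where they are.

Things in the scene. Friction and masses are not known exactly. Their poses are not given: they have to be found in the camera images.
- press: green H-frame bench screw press, fixed. Origin: on the bench under the vertical screw axis; x away from its open front, z up. Steel bed 120 (x) x 90 (y) mm on the axis, top at 60 mm; posts at y = +-78 mm; crosshead 156 to 190 mm high. The wheel above overhangs the billet's front (-x) end, so reach the billet leaning back, fingers pointing forward and down some 30 degrees from vertical
- wheel_hub (a point): top centre of the red handwheel's hub, on the screw axis, 222 mm above the bench. The wheel lies level: rim 147 mm outside diameter, rim bar 15 mm thick with its top 218 mm above the bench
- knob_mid (a point): middle of the upright black crank knob on the wheel's rim, 66 mm from the screw axis, 248 mm above the bench: the point to grip. A cylinder of 22 mm diameter, from 220 to 266 mm high, that spins freely on its pin: hold it from above and lead it round in a circle without turning the gripper
- wheel (a joint): angle of the handwheel, rad, growing anticlockwise seen from above; at 0 the knob is at the press's -x side and the platen 2 mm over the billet. One turn anticlockwise raises the platen 10 mm. It starts in its first turn; a hard stop comes some 1.5 to 2.5 turns later and must be felt. About 2 N at the knob turns it; it stays where left
- billet: laminated cane billet, pale with two dark lines along it, 150 x 36 x 36 mm, 100 to 180 g, loose. Origin: centre of its underside; x along its length. It lies on the press bed along the press's x, underside 60 mm above the bench, near end about 115 mm in front (-x) of the screw axis, so 55 mm stick out past the bed. The platen (steel plate 70 (x) x 90 mm) is above it
- billet_mid (a point): centre of the billet's volume, 18 mm above its origin
- tray: shallow blue open tray, fixed, on the left or the right of the press; outside 210 (x) x 180 (y) x 20 mm high, walls and floor 5 mm. Origin: centre of its underside; x along its length. The finished billet lies along its +y side; the billet belongs in the free space on its -y side, along x
- done_billet: finished billet of the same kind and size, loose, lying in the tray along its x, about 60 mm to +y of the tray's middle. Origin: centre of its underside. Leave it alone
- offcut_box: cardboard box of wood offcuts, fixed, 220 x 180 mm, contents up to about 110 mm high, on the other side of the press from the tray. Origin: centre of its underside
- glue: white glue bottle, 56 mm diameter, 150 mm tall, loose. Origin: centre of its underside. Leave it alone
- wax: amber jar of wax, 72 mm diameter, 55 mm tall, loose. Origin: centre of its underside. Leave it alone
- sanding_block: cork sanding block with a red underside, 100 x 60 x 30 mm, loose. Origin: centre of its underside. Leave it alone
Mind the look-alikes: they are no part of the job. Leave any orange, pink or turquoise look-alike of the billet alone.

How it is judged (in metres and radians):
On the way, in this order (a step that is already met when the one before it is completed fails the run):
1. the handwheel is wound anticlockwise to within 4 degrees of its top stop, with the billet still in the press (value of joint wheel above 14.13 rad and distance of billet from where it was at the start of the episode below 0.02 m), for 0.05 s.
2. the handwheel is backed off a quarter turn (90 degrees, give or take 22) from the stop, with the billet still in the press (value of joint wheel between 12.249 and 13.009 rad and distance of billet from where it was at the start of the episode below 0.02 m), for 0.3 s.
At the end, for the whole second after the job is handed in: The handwheel stands a quarter turn (90 degrees, give or take 22) short of its top stop, and the billet lies flat and at rest on the tray's floor, inside its walls, beside the finished billet (value of joint wheel between 12.249 and 13.009 rad and z of billet_mid in the frame of tray between 0.015 and 0.029 m and x of billet_mid in the frame of tray between -0.03 and 0.03 m and y of billet_mid in the frame of tray between -0.075 and 0.03 m and angle between billet's own x axis and vertical between 1.51 and 1.63 rad and angle between the x axis of billet and the x axis of tray, either way round below 0.5 rad and linear speed of billet below 0.02 m/s and velocity of joint wheel between -0.05 and 0.05 rad/s); the robot touches nothing.
It fails at once if the billet is dropped or thrown (faster than 0.5 m/s with no finger touching it) (linear speed of billet above 0.5 m/s and contact force between the fingers and billet below 0.1 N).
It fails at once if the finished billet is moved more than 20 mm (distance of done_billet from where it was at the start of the episode above 0.02 m).
It fails at once if the glue bottle, wax jar or sanding block is moved more than 30 mm (distance of any of glue, wax, sanding_block from where it was at the start of the episode above 0.03 m).
It also fails if it takes over 67 s, if anything falls off the work surface, if the arm or the gripper's body presses on something with over 40 N, if the wrist force passes 120 N, or if a joint passes its speed limit or range.

## Working session

There is one attempt and no reset: what is moved stays moved. The work goes in short steps, Python scripts to look and compute and a tool call to move; the robot and the scene stay as the last step left them, time stands still between calls to the robot, and variables do not carry over. Pictures are saved under pics/ and viewed, at most 10 in all, crops included, and the job is handed in when it is done.

Besides the shell and the picture viewer there is one more tool, called after "Call:" by a JSON object that holds its "name" and its "arguments", one argument or row to a line. send_rows: Moves the arm, as the interface text tells. Shifts and turns lie within -1 to 1; 1 stands for 0.2 m of shift or 1.5 rad of turn. Its arguments: {"type":"object","properties":{"fingers":{"type":"array","items":{"type":"number"}},"delta_pos":{"type":"array","items":{"type":"array","items":{"type":"number","minimum":-1,"maximum":1}}},"twist":{"type":"array","items":{"type":"array","items":{"type":"number","minimum":-1,"maximum":1}}}},"required":["fingers","delta_pos","twist"]}

```bash
mkdir -p pics
python3 - <<'E'
from station import ctrl, optics
import cv2,numpy as np,json
s=ctrl.sense();print(s)
for n in("side","top"):
    c=optics.capture(n);cv2.imwrite(f"pics/{n}0.png",c["image"][:,:,::-1]);print(n,c["fx"],c["fy"],c["cx"],c["cy"],np.round(c["pose"],4).tolist())
E
```

```text
{'clock': 0.0, 'joints': array([6.46523868e+01, 1.79908832e+01, 2.57693139e+00, 7.46893836e+01,
       4.88236010e-05, 8.20004126e+01]), 'dq': array([-0.01492607, -0.12570363, -0.11885265,  0.08732105,  0.01318325,
        0.00961855]), 'joint_efforts': array([-1.91275058e-04, -4.80632365e+01,  2.98530149e+01,  1.95375894e-02,
       -1.86180255e-04,  6.12932809e-06]), 'eef_pos': array([0.17125314, 0.54837986, 0.23040775]), 'tool_rot': array([[-9.54511105e-01,  2.98174368e-01, -7.72882410e-04],
       [ 2.98175263e-01,  9.54509747e-01, -1.62954440e-03],
       [ 2.51835422e-04, -1.78587264e-03, -9.99998374e-01]]), 'wrist_force': array([ 0.31071745, -0.26596626, -0.0683636 ]), 'moment': array([-0.03558557,  0.00731169,  0.02524271]), 'finger_force': 0.0, 'grip_width': 0.08538598672237949}
side 489.9600498608813 489.9600498608813 320.81906230188275 237.8356724334376 [[0.9127, -0.2312, 0.3369, 0.1871], [-0.4085, -0.5365, 0.7384, -0.7637], [0.0101, -0.8116, -0.5841, 0.7909], [0.0, 0.0, 0.0, 1.0]]
top 604.423660340004 604.423660340004 313.72918127591896 241.93366654317958 [[-0.0017, -0.9883, 0.1523, 0.3181], [-0.9999, 0.0032, 0.0097, 0.0102], [-0.0101, -0.1523, -0.9883, 1.502], [0.0, 0.0, 0.0, 1.0]]
```

View pics/side0.png

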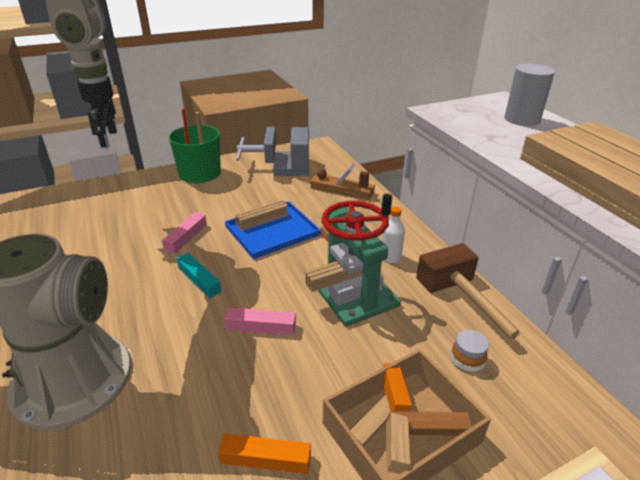

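View pics/top0.png

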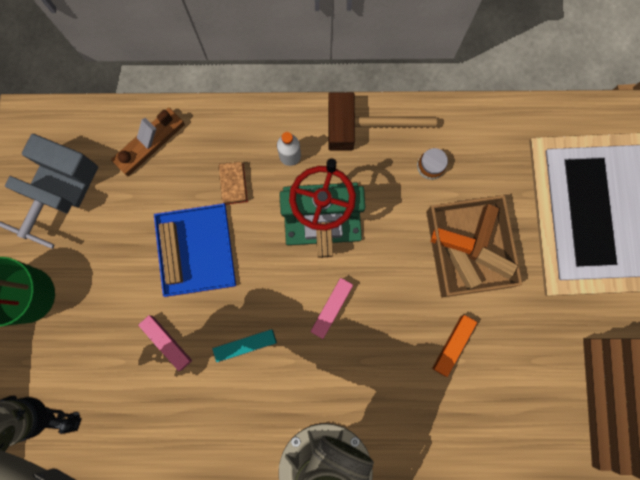

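Press at top (322,200), side (358,270). The pale billet under the wheel is at top (324,243), side (335,273). The black knob is at top (331,165), side (387,204), on the far side. The blue tray is at top (195,250), with the finished billet on its left (+y) side. The pink, turquoise and orange bars are look-alikes. Next, an enlarged crop to confirm.

```bash
cat > h.py <<'E'
import numpy as np,cv2
from station import ctrl,optics
from scipy.spatial.transform import Rotation as R
def P(c):
    T=np.linalg.inv(c["pose"]);K=np.array([[c["fx"],0,c["cx"]],[0,c["fy"],c["cy"]],[0,0,1]]);return K@T[:3]
def proj(c,X):
    h=P(c)@np.append(X,1);return h[:2]/h[2]
def tri(cs,ct,ps,pt):
    X=cv2.triangulatePoints(P(cs),P(ct),np.array(ps,float),np.array(pt,float))[:,0];X=X[:3]/X[3]
    return X,np.linalg.norm(proj(cs,X)-ps),np.linalg.norm(proj(ct,X)-pt)
def plane(c,p,z):
    d=c["pose"][:3,:3]@[(p[0]-c["cx"])/c["fx"],(p[1]-c["cy"])/c["fy"],1];o=c["pose"][:3,3];return o+d*(z-o[2])/d[2]
def mask(c,lo,hi):return cv2.inRange(cv2.cvtColor(c["image"],cv2.COLOR_RGB2HSV),lo,hi)
E
python3 - <<'E'
from h import *
cs,ct=optics.capture("side"),optics.capture("top")
def crop(c,x,y,w,h,k):return cv2.resize(c["image"][y:y+h,x:x+w,::-1],(w*k,h*k),interpolation=cv2.INTER_CUBIC)
a=crop(cs,300,185,115,140,4);b=crop(ct,275,150,85,105,4)  # 460x560, 340x420
im=np.zeros((560,800,3),np.uint8);im[:560,:460]=a;im[:420,460:]=b;cv2.imwrite("pics/crop.png",im)
for n,c in(("s",cs),("t",ct)):
    m=mask(c,(0,170,60),(6,255,255))|mask(c,(174,170,60),(180,255,255))
    k,l,st,ce=cv2.connectedComponentsWithStats(m)
    i=1+np.argmax(st[1:,4]);print(n,"wheel",st[i])
    cnt=max(cv2.findContours((l==i).astype(np.uint8),0,cv2.CHAIN_APPROX_NONE)[0],key=len);print(cv2.fitEllipse(cnt))
    m=mask(c,(108,150,60),(125,255,255));k,l,st,ce=cv2.connectedComponentsWithStats(m)
    i=1+np.argmax(st[1:,4]);print(n,"tray",st[i]);cnt=max(cv2.findContours((l==i).astype(np.uint8),0,cv2.CHAIN_APPROX_NONE)[0],key=len)
    h=cv2.convexHull(cnt);print(cv2.approxPolyDP(h,5,True)[:,0].tolist())
E
```

```text
s wheel [ 322  201   66   39 1178]
((354.2987060546875, 219.93263244628906), (38.16682434082031, 64.45087432861328), 93.32723999023438)
s tray [ 226  202   94   56 2256]
[[319, 234], [253, 257], [226, 221], [288, 202]]
t wheel [ 290  166   66   64 1542]
((321.89117431640625, 197.96395874023438), (61.901451110839844, 65.2046890258789), 98.8521499633789)
t tray [ 155  204   81   92 4759]
[[224, 204], [235, 284], [164, 295], [155, 215]]
```

View pics/crop.png

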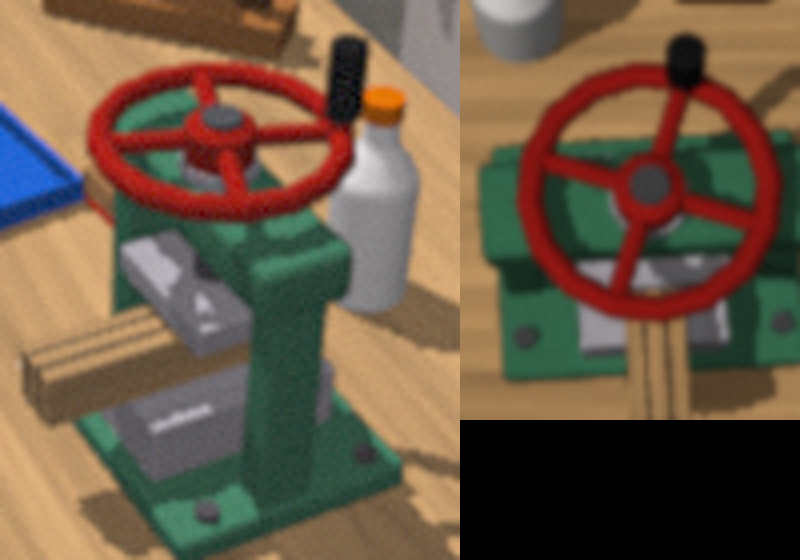

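The crop confirms it: a pale billet with two dark lines, clamped between bed and platen, with the black knob on the far rim. Knob top/bottom: side (387.2,195.5)/(386,214.5), top (331.5,161.5)/(331,170). Hub: side (355.5,214.5), top (322.5,196.5).

Run:
```python
from h import *
cs,ct=optics.capture("side"),optics.capture("top")
for n,a,b in[("hub",(355.5,214.5),(322.5,196.5)),("knobtop",(387.2,195.5),(331.5,161.5)),("knobmid",(386.7,205),(331.2,165.5)),
 ("wheelc",(354.3,219.9),(321.9,198)),("tA",(319,234),(235,284)),("t1",(253,257),(235,284)),("t2",(226,221),(164,295)),("t3",(288,202),(155,215)),("t4",(319,234),(224,204))]:
    print(n,[np.round(v,4) for v in tri(cs,ct,np.array(a,float),np.array(b,float))])
def crop(c,x,y,w,h,k):return cv2.resize(c["image"][y:y+h,x:x+w,::-1],(w*k,h*k),interpolation=cv2.INTER_CUBIC)
im=np.zeros((600,800,3),np.uint8);im[:560,:800]=crop(ct,275,190,100,70,8);cv2.imwrite("pics/crop2.png",im)
im=crop(cs,220,190,125,100,6);cv2.imwrite("pics/crop3.png",im)
```

```text
hub [array([0.6158, 0.0032, 0.2226]), np.float64(0.7089), np.float64(0.4581)]
knobtop [array([ 0.6804, -0.0154,  0.265 ]), np.float64(0.1762), np.float64(0.115)]
knobmid [array([ 0.6795, -0.0157,  0.2416]), np.float64(0.6493), np.float64(0.422)]
wheelc [array([0.6153, 0.0047, 0.2082]), np.float64(0.3531), np.float64(0.2276)]
tA [array([0.503 , 0.1858, 0.0833]), np.float64(40.9728), np.float64(29.6659)]
t1 [array([0.4436, 0.2205, 0.006 ]), np.float64(0.0967), np.float64(0.0669)]
t2 [array([0.4175, 0.3925, 0.0191]), np.float64(0.7891), np.float64(0.6012)]
t3 [array([0.6175, 0.4231, 0.0163]), np.float64(0.3323), np.float64(0.262)]
t4 [array([0.6468, 0.253 , 0.0013]), np.float64(0.5149), np.float64(0.3712)]
```

View pics/crop2.png

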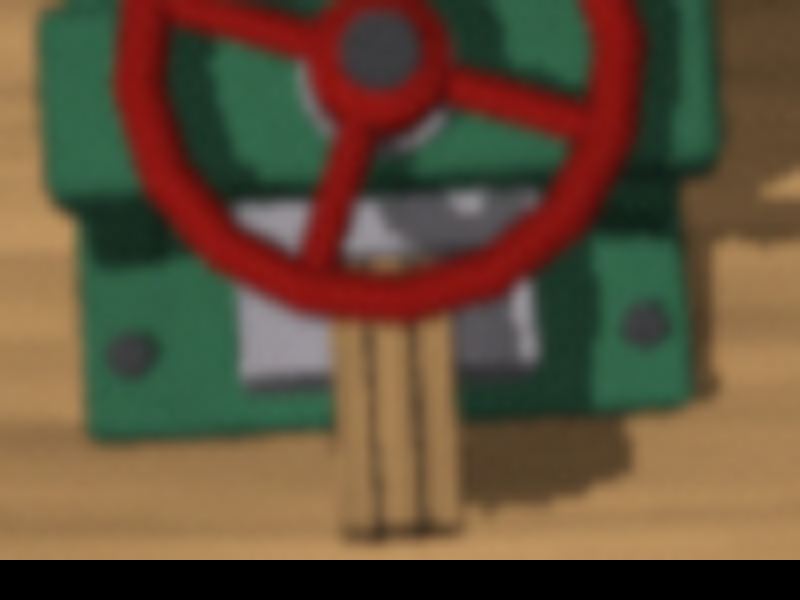

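View pics/crop3.png

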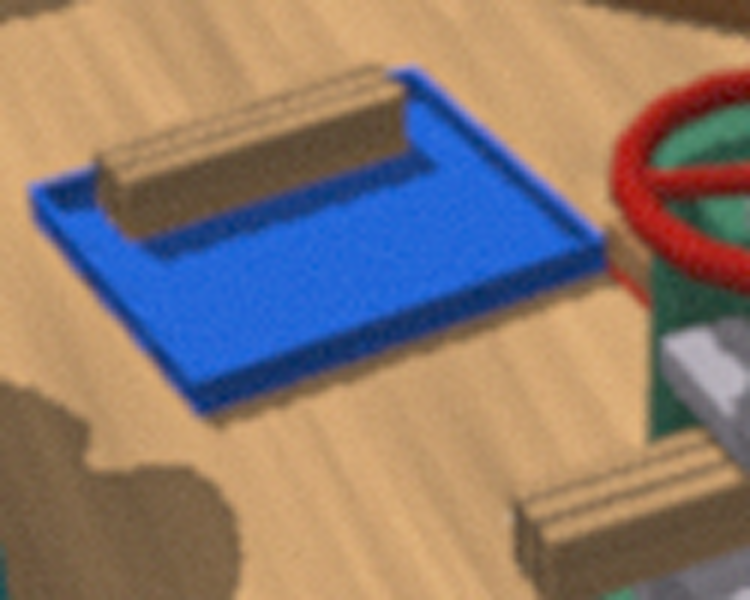

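Crop2 shows the billet's near-end top corners at top-image (317.75,256.25) and (332.75,255.6), with base and billet tilted a few degrees. Crop3 shows the same corners in the side view at (306.7,274.5) and (310.8,280). The tray is free on its near (-y) side.

```bash
cat >> h.py <<'E'
def rows(targets,s=None):
    """targets: list of (pos, R or None); prints shifts/twists in tool units from the current pose"""
    s=s or ctrl.sense();p,r=s["eef_pos"],s["tool_rot"]
    for q,T in targets:
        d=r.T@(np.array(q)-p)/.2;t=np.zeros(3) if T is None else R.from_matrix(r.T@T).as_rotvec()/1.5
        print(np.round(d,3).tolist(),np.round(t,3).tolist())
def tool(yaw,lean):
    "closing line along y of a frame turned by yaw, fingers down, leaning so that they point forward by lean (deg)"
    B=np.array([[-1,0,0],[0,1,0],[0,0,-1.]])
    return R.from_euler("z",yaw,degrees=True).as_matrix()@R.from_euler("y",-lean,degrees=True).as_matrix()@B
E
python3 - <<'E'
from h import *
cs,ct=optics.capture("side"),optics.capture("top")
a=tri(cs,ct,np.array((306.7,274.5)),np.array((317.75,256.25)));b=tri(cs,ct,np.array((310.8,280)),np.array((332.75,255.6)))
print(a,b,np.linalg.norm(a[0]-b[0]))
print(tool(0,30))
print(ctrl.sense()["clock"])
T=tool(3,0);h=np.array([.6155,.004,0])
rows([((.171,.549,.33),T),((.33,.40,.33),T)])
E
```

```text
(array([0.50454918, 0.01402148, 0.08473316]), np.float64(1.5857285703075), np.float64(0.9866358324940191)) (array([ 0.50261682, -0.02066217,  0.09720249]), np.float64(0.3751736137692321), np.float64(0.2279263128595701)) 0.036907638781297165
[[-0.8660254  0.         0.5      ]
 [ 0.         1.         0.       ]
 [-0.5        0.        -0.8660254]]
0.4
[0.002, 0.0, -0.494] [-0.0, -0.0, -0.237]
[-0.979, -0.474, -0.494] [-0.0, -0.0, -0.237]
```

Call:
{"name": "send_rows", "arguments": {
  "fingers": [1,1,1,1,1,1],
  "delta_pos": [
    [0,0,-0.3],
    [0,0,-0.5],
    [-0.3,-0.15,-0.5],
    [-0.6,-0.3,-0.5],
    [-0.98,-0.48,-0.5],
    [-0.98,-0.48,-0.5]
  ],
  "twist": [
    [0,0,-0.12],
    [0,0,-0.237],
    [0,0,-0.237],
    [0,0,-0.237],
    [0,0,-0.237],
    [0,0,-0.237]
  ]
}}

```text
clock: 1.15
eef_pos: [0.3318, 0.3967, 0.3315]
tool_rot: [[-0.999, -0.05, 0.001], [-0.05, 0.999, 0.0], [-0.001, 0.0, -1.0]]
wrist_force: [0.4, 0.3, 0.0]
grip_width: 0.0851
finger_force: 0.0
```

Run:
```python
from h import *
s=ctrl.sense();print(s["clock"],s["joints"],s["eef_pos"],s["tool_rot"].round(3))
T=tool(3,0);rows([((.5,.21,.33),T)])
```

```text
1.15 [ 4.12102452e+01  1.09570284e+01  7.38377891e+00  8.63950093e+01
 -2.10997423e-02  3.83440291e+01] [0.33176512 0.39673723 0.33151785] [[-0.999 -0.05   0.001]
 [-0.05   0.999  0.   ]
 [-0.001  0.    -1.   ]]
[-0.793, -0.975, 0.008] [0.0, 0.0, -0.002]
```

Call:
{"name": "send_rows", "arguments": {
  "fingers": [1,1,1,1,1],
  "delta_pos": [
    [-0.2,-0.245,0],
    [-0.4,-0.49,0],
    [-0.6,-0.735,0],
    [-0.8,-0.98,0],
    [-0.8,-0.98,0]
  ],
  "twist": [
    [0,0,0],
    [0,0,0],
    [0,0,0],
    [0,0,0],
    [0,0,0]
  ]
}}

```text
clock: 1.78
eef_pos: [0.5025, 0.2083, 0.3305]
tool_rot: [[-0.999, -0.047, -0.0], [-0.047, 0.999, -0.001], [0.0, -0.001, -1.0]]
wrist_force: [-0.5, 1.5, -0.1]
grip_width: 0.0855
finger_force: 0.0
```

Run:
```python
from h import *
T=tool(3,0);rows([((.66,.015,.33),T)]);print(ctrl.sense()["eef_pos"])
```

```text
[-0.742, -1.002, 0.003] [-0.0, -0.0, -0.004]
[0.50252651 0.20825058 0.33052413]
```

Call:
{"name": "send_rows", "arguments": {
  "fingers": [1,1,1,1,1,1],
  "delta_pos": [
    [-0.2,-0.25,0],
    [-0.4,-0.5,0],
    [-0.6,-0.75,0],
    [-0.74,-1.0,0],
    [-0.74,-1.0,0],
    [-0.74,-1.0,0]
  ],
  "twist": [
    [0,0,0],
    [0,0,0],
    [0,0,0],
    [0,0,0],
    [0,0,0],
    [0,0,0]
  ]
}}

```text
clock: 2.52
eef_pos: [0.6579, 0.0205, 0.331]
tool_rot: [[-0.999, -0.053, -0.001], [-0.053, 0.999, 0.001], [0.001, 0.001, -1.0]]
wrist_force: [-0.9, 0.8, -0.8]
grip_width: 0.0848
finger_force: 0.0
```

Run:
```python
from h import *
T=tool(3,0);rows([((.680,-.0157,.29),T),((.680,-.0157,.229),T)]);print(ctrl.sense()["eef_pos"])
```

```text
[-0.101, -0.187, 0.205] [0.001, -0.001, 0.0]
[-0.101, -0.187, 0.51] [0.001, -0.001, 0.0]
[0.65791736 0.02048222 0.33103065]
```

Call:
{"name": "send_rows", "arguments": {
  "fingers": [1,1,1,1],
  "delta_pos": [
    [-0.1,-0.17,0.1],
    [-0.1,-0.17,0.15],
    [-0.1,-0.17,0.15],
    [-0.1,-0.17,0.15]
  ],
  "twist": [
    [0,0,0],
    [0,0,0],
    [0,0,0],
    [0,0,0]
  ]
}}

```text
clock: 3.02
eef_pos: [0.6796, -0.0116, 0.3026]
tool_rot: [[-0.999, -0.055, 0.001], [-0.055, 0.999, 0.0], [-0.001, 0.0, -1.0]]
wrist_force: [-0.3, 0.3, 0.3]
grip_width: 0.0853
finger_force: 0.0
```

Run:
```python
from h import *
T=tool(3,0);rows([((.680,-.0157,.229),T)]);s=ctrl.sense();print(s["eef_pos"],s["joints"])
```

```text
[-0.001, -0.02, 0.368] [0.0, 0.001, 0.002]
[ 0.67958173 -0.01162989  0.30264999] [-7.74830382e+00  3.09141343e+01  3.22748683e+01  9.12957186e+01
  1.88162281e-02 -1.08801558e+01]
```

Call:
{"name": "send_rows", "arguments": {
  "fingers": [1,1,1,0,0,0,0,0],
  "delta_pos": [
    [0,-0.02,0.15],
    [0,-0.02,0.3],
    [0,-0.02,0.36],
    [0,-0.02,0.36],
    [0,-0.02,0.36],
    [0,-0.02,0.36],
    [0,-0.02,0.36],
    [0,-0.02,0.36]
  ],
  "twist": [
    [0,0,0],
    [0,0,0],
    [0,0,0],
    [0,0,0],
    [0,0,0],
    [0,0,0],
    [0,0,0],
    [0,0,0]
  ]
}}

```text
clock: 4.03
eef_pos: [0.6808, -0.0172, 0.2307]
tool_rot: [[-0.999, -0.053, 0.002], [-0.053, 0.999, 0.0], [-0.002, 0.0, -1.0]]
wrist_force: [-1.3, 1.6, 6.1]
grip_width: 0.0208
finger_force: 58.6
```

Run:
```python
from h import *
s=ctrl.sense();print(s["eef_pos"],s["wrist_force"],s["grip_width"],s["finger_force"])
p=s["eef_pos"];h=np.array([.6155,.004]);v=p[:2]-h;print(np.linalg.norm(v),np.degrees(np.arctan2(v[1],v[0])))
```

```text
[ 0.68083255 -0.01715622  0.23069489] [-1.31574243  1.59688604  6.05248307] 0.020807384206800394 58.5760098695755
0.06867260843689331 -17.943175107185738
```

```bash
cat >> h.py <<'E'
def arc(c,angs,r=.066,z=.230,yaw=3.0):
    s=ctrl.sense();p=s["eef_pos"];v=p[:2]-c;print("F",s["wrist_force"].round(1),"pos",p.round(4),"r",np.linalg.norm(v).round(4),"ang",np.degrees(np.arctan2(v[1],v[0])).round(1),"clock",s["clock"],"j",s["joints"].round(0))
    for a in angs:
        a=np.radians(a);q=np.array([c[0]+r*np.cos(a),c[1]+r*np.sin(a),z]);d=s["tool_rot"].T@(q-p)/.2;print(np.round(d,3).tolist(),end=",")
    print()
E
python3 - <<'E'
from h import *
arc((.6176,.0034),range(-8,73,10))
E
```

```text
F [-1.3  1.6  6.1] pos [ 0.6808 -0.0172  0.2307] r 0.0665 ang -18.0 clock 4.025 j [ -8.  30.  21.  81.   0. -11.]
[-0.014, 0.056, 0.004],[-0.02, 0.113, 0.004],[-0.016, 0.171, 0.004],[-0.002, 0.227, 0.004],[0.022, 0.279, 0.003],[0.054, 0.327, 0.003],[0.094, 0.368, 0.003],[0.14, 0.402, 0.003],[0.192, 0.427, 0.003],
```

Call:
{"name": "send_rows", "arguments": {
  "fingers": [0,0,0,0,0,0,0,0,0],
  "delta_pos": [
    [-0.014,0.056,0],
    [-0.02,0.113,0],
    [-0.016,0.171,0],
    [-0.002,0.227,0],
    [0.022,0.279,0],
    [0.054,0.327,0],
    [0.094,0.368,0],
    [0.14,0.402,0],
    [0.192,0.427,0]
  ],
  "twist": [
    [0,0,0],
    [0,0,0],
    [0,0,0],
    [0,0,0],
    [0,0,0],
    [0,0,0],
    [0,0,0],
    [0,0,0],
    [0,0,0]
  ]
}}

```text
clock: 5.15
eef_pos: [0.6391, 0.0679, 0.2307]
tool_rot: [[-0.999, -0.054, 0.005], [-0.054, 0.999, 0.003], [-0.005, 0.002, -1.0]]
wrist_force: [2.9, 2.8, 6.7]
grip_width: 0.0207
finger_force: 58.9
```

Run:
```python
from h import *
arc((.6176,.0034),range(80,261,10))
```

```text
F [2.9 2.8 6.7] pos [0.6391 0.0679 0.2307] r 0.068 ang 71.6 clock 5.15 j [-1. 25. 14. 78.  0. -4.]
[0.05, 0.005, 0.003],[0.107, 0.013, 0.003],[0.164, 0.011, 0.003],[0.221, -0.001, 0.002],[0.274, -0.022, 0.002],[0.323, -0.052, 0.002],[0.366, -0.091, 0.001],[0.401, -0.136, 0.001],[0.428, -0.187, 0.001],[0.446, -0.241, 0.001],[0.454, -0.298, 0.0],[0.452, -0.356, 0.0],[0.44, -0.412, 0.0],[0.419, -0.466, 0.0],[0.389, -0.514, 0.0],[0.35, -0.557, 0.0],[0.305, -0.593, 0.001],[0.254, -0.62, 0.001],[0.199, -0.638, 0.001],
```

Call:
{"name": "send_rows", "arguments": {
  "fingers": [0,0,0,0,0,0,0,0,0,0,0,0,0,0,0,0,0,0,0],
  "delta_pos": [
    [0.05,0.005,0],
    [0.107,0.013,0],
    [0.164,0.011,0],
    [0.221,-0.001,0],
    [0.274,-0.022,0],
    [0.323,-0.052,0],
    [0.366,-0.091,0],
    [0.401,-0.136,0],
    [0.428,-0.187,0],
    [0.446,-0.241,0],
    [0.454,-0.298,0],
    [0.452,-0.356,0],
    [0.44,-0.412,0],
    [0.419,-0.466,0],
    [0.389,-0.514,0],
    [0.35,-0.557,0],
    [0.305,-0.593,0],
    [0.254,-0.62,0],
    [0.199,-0.638,0]
  ],
  "twist": [
    [0,0,0],
    [0,0,0],
    [0,0,0],
    [0,0,0],
    [0,0,0],
    [0,0,0],
    [0,0,0],
    [0,0,0],
    [0,0,0],
    [0,0,0],
    [0,0,0],
    [0,0,0],
    [0,0,0],
    [0,0,0],
    [0,0,0],
    [0,0,0],
    [0,0,0],
    [0,0,0],
    [0,0,0]
  ]
}}

```text
clock: 7.52
eef_pos: [0.6054, -0.0597, 0.2306]
tool_rot: [[-0.998, -0.056, 0.003], [-0.056, 0.998, 0.007], [-0.003, 0.007, -1.0]]
wrist_force: [1.4, 12.5, 9.9]
grip_width: 0.0204
finger_force: 59.6
```

Run:
```python
from h import *
arc((.6176,.0034),range(270,451,10))
```

```text
F [ 1.4 12.5  9.9] pos [ 0.6054 -0.0597  0.2306] r 0.0643 ang -100.9 clock 7.525 j [-13.  22.   8.  76.   0. -17.]
[-0.06, -0.018, 0.003],[-0.118, -0.016, 0.003],[-0.174, -0.004, 0.004],[-0.227, 0.017, 0.004],[-0.276, 0.048, 0.004],[-0.319, 0.086, 0.005],[-0.355, 0.131, 0.005],[-0.382, 0.182, 0.006],[-0.4, 0.236, 0.006],[-0.408, 0.293, 0.006],[-0.406, 0.351, 0.007],[-0.394, 0.407, 0.007],[-0.373, 0.461, 0.007],[-0.343, 0.509, 0.008],[-0.304, 0.552, 0.008],[-0.259, 0.588, 0.008],[-0.208, 0.615, 0.008],[-0.154, 0.633, 0.008],[-0.097, 0.641, 0.008],
```

Run:
```python
from h import *
arc((.6176,.0056),range(270,451,10))
```

```text
F [ 1.4 12.5  9.9] pos [ 0.6054 -0.0597  0.2306] r 0.0664 ang -100.6 clock 7.525 j [-13.  22.   8.  76.   0. -17.]
[-0.061, -0.007, 0.003],[-0.118, -0.005, 0.004],[-0.174, 0.007, 0.004],[-0.228, 0.028, 0.004],[-0.277, 0.058, 0.004],[-0.32, 0.097, 0.005],[-0.355, 0.142, 0.005],[-0.382, 0.193, 0.006],[-0.4, 0.247, 0.006],[-0.408, 0.304, 0.006],[-0.407, 0.362, 0.007],[-0.395, 0.418, 0.007],[-0.373, 0.472, 0.007],[-0.343, 0.52, 0.008],[-0.305, 0.563, 0.008],[-0.26, 0.599, 0.008],[-0.209, 0.626, 0.008],[-0.154, 0.644, 0.008],[-0.097, 0.652, 0.008],
```

Call:
{"name": "send_rows", "arguments": {
  "fingers": [0,0,0,0,0,0,0,0,0,0,0,0,0,0,0,0,0,0,0],
  "delta_pos": [
    [-0.061,0.003,0],
    [-0.118,0.003,0],
    [-0.174,0.015,0],
    [-0.228,0.036,0],
    [-0.277,0.066,0],
    [-0.32,0.105,0],
    [-0.355,0.15,0],
    [-0.382,0.2,0],
    [-0.4,0.255,0],
    [-0.408,0.312,0],
    [-0.407,0.37,0],
    [-0.395,0.425,0],
    [-0.373,0.478,0],
    [-0.343,0.526,0],
    [-0.305,0.568,0],
    [-0.26,0.605,0],
    [-0.209,0.632,0],
    [-0.154,0.65,0],
    [-0.097,0.658,0]
  ],
  "twist": [
    [0,0,0],
    [0,0,0],
    [0,0,0],
    [0,0,0],
    [0,0,0],
    [0,0,0],
    [0,0,0],
    [0,0,0],
    [0,0,0],
    [0,0,0],
    [0,0,0],
    [0,0,0],
    [0,0,0],
    [0,0,0],
    [0,0,0],
    [0,0,0],
    [0,0,0],
    [0,0,0],
    [0,0,0]
  ]
}}

```text
clock: 9.9
eef_pos: [0.6177, 0.0711, 0.2307]
tool_rot: [[-0.999, -0.055, 0.004], [-0.055, 0.999, 0.003], [-0.004, 0.003, -1.0]]
wrist_force: [2.1, 3.6, 7.4]
grip_width: 0.0205
finger_force: 59.5
```

Run:
```python
from h import *
arc((.6176,.0056),range(100,251,10))
```

```text
F [2.1 3.6 7.4] pos [0.6177 0.0711 0.2307] r 0.0655 ang 89.9 clock 9.9 j [-1. 23. 10. 77.  0. -4.]
[0.058, 0.0, 0.003],[0.114, -0.011, 0.003],[0.168, -0.033, 0.003],[0.217, -0.063, 0.002],[0.259, -0.102, 0.002],[0.295, -0.147, 0.002],[0.322, -0.198, 0.001],[0.34, -0.252, 0.001],[0.348, -0.309, 0.001],[0.346, -0.367, 0.001],[0.334, -0.423, 0.001],[0.313, -0.476, 0.001],[0.283, -0.525, 0.001],[0.244, -0.568, 0.001],[0.199, -0.604, 0.001],[0.148, -0.631, 0.001],
```

Call:
{"name": "send_rows", "arguments": {
  "fingers": [0,0,0,0,0,0,0,0,0,0,0,0,0,0,0,0],
  "delta_pos": [
    [0.058,0,0],
    [0.114,-0.011,0],
    [0.168,-0.033,0],
    [0.217,-0.063,0],
    [0.259,-0.102,0],
    [0.295,-0.147,0],
    [0.322,-0.198,0],
    [0.34,-0.252,0],
    [0.348,-0.309,0],
    [0.346,-0.367,0],
    [0.334,-0.423,0],
    [0.313,-0.476,0],
    [0.283,-0.525,0],
    [0.244,-0.568,0],
    [0.199,-0.604,0],
    [0.148,-0.631,0]
  ],
  "twist": [
    [0,0,0],
    [0,0,0],
    [0,0,0],
    [0,0,0],
    [0,0,0],
    [0,0,0],
    [0,0,0],
    [0,0,0],
    [0,0,0],
    [0,0,0],
    [0,0,0],
    [0,0,0],
    [0,0,0],
    [0,0,0],
    [0,0,0],
    [0,0,0]
  ]
}}

```text
clock: 11.9
eef_pos: [0.595, -0.0565, 0.2306]
tool_rot: [[-0.999, -0.054, 0.003], [-0.054, 0.999, 0.004], [-0.003, 0.004, -1.0]]
wrist_force: [1.1, 8.4, 10.1]
grip_width: 0.0205
finger_force: 59.6
```

Run:
```python
from h import *
arc((.6176,.0056),range(252,276,3))
```

```text
F [ 1.1  8.4 10.1] pos [ 0.595  -0.0565  0.2306] r 0.0661 ang -110.0 clock 11.9 j [-13.  20.   6.  76.   0. -16.]
[-0.011, -0.004, 0.003],[-0.027, -0.01, 0.003],[-0.044, -0.014, 0.003],[-0.061, -0.019, 0.003],[-0.078, -0.022, 0.003],[-0.095, -0.024, 0.003],[-0.112, -0.025, 0.003],[-0.129, -0.026, 0.003],
```

Call:
{"name": "send_rows", "arguments": {
  "fingers": [0,0,0,0,0,0],
  "delta_pos": [
    [-0.027,-0.002,0],
    [-0.044,-0.006,0],
    [-0.061,-0.01,0],
    [-0.078,-0.013,0],
    [-0.095,-0.015,0],
    [-0.095,-0.015,0]
  ],
  "twist": [
    [0,0,0],
    [0,0,0],
    [0,0,0],
    [0,0,0],
    [0,0,0],
    [0,0,0]
  ]
}}

```text
clock: 12.65
eef_pos: [0.6134, -0.0606, 0.2307]
tool_rot: [[-0.999, -0.053, 0.002], [-0.053, 0.999, -0.0], [-0.002, -0.0, -1.0]]
wrist_force: [-0.2, -0.0, 8.5]
grip_width: 0.0202
finger_force: 59.7
```

Run:
```python
from h import *
arc((.6176,.0056),range(268,291,2))
```

```text
F [-0.2 -0.   8.5] pos [ 0.6134 -0.0606  0.2307] r 0.0663 ang -93.6 clock 12.65 j [-13.  23.   9.  77.   0. -16.]
[-0.009, 0.001, 0.003],[-0.021, -0.0, 0.003],[-0.032, -0.001, 0.003],[-0.044, -0.001, 0.003],[-0.055, -0.0, 0.003],[-0.067, 0.0, 0.003],[-0.078, 0.002, 0.004],[-0.09, 0.003, 0.004],[-0.101, 0.005, 0.004],[-0.112, 0.008, 0.004],[-0.124, 0.01, 0.004],[-0.135, 0.014, 0.004],
```

Call:
{"name": "send_rows", "arguments": {
  "fingers": [0,0,0,0],
  "delta_pos": [
    [-0.012,0,0],
    [-0.024,0,0],
    [-0.036,0,0],
    [-0.036,0,0]
  ],
  "twist": [
    [0,0,0],
    [0,0,0],
    [0,0,0],
    [0,0,0]
  ]
}}

```text
clock: 13.15
eef_pos: [0.6205, -0.0607, 0.2306]
tool_rot: [[-0.999, -0.052, 0.001], [-0.052, 0.999, -0.001], [-0.001, -0.001, -1.0]]
wrist_force: [-1.3, -2.5, 8.6]
grip_width: 0.0204
finger_force: 59.7
```

Call:
{"name": "send_rows", "arguments": {
  "fingers": [0,0,0],
  "delta_pos": [
    [-0.011,0,0],
    [-0.022,0,0],
    [-0.022,0,0]
  ],
  "twist": [
    [0,0,0],
    [0,0,0],
    [0,0,0]
  ]
}}

```text
clock: 13.52
eef_pos: [0.6248, -0.0605, 0.2307]
tool_rot: [[-0.999, -0.052, 0.001], [-0.052, 0.999, -0.001], [-0.001, -0.001, -1.0]]
wrist_force: [-1.4, -2.4, 9.0]
grip_width: 0.0207
finger_force: 59.7
```

Call:
{"name": "send_rows", "arguments": {
  "fingers": [0,0,0],
  "delta_pos": [
    [-0.011,0.001,0],
    [-0.022,0.002,0],
    [-0.022,0.002,0]
  ],
  "twist": [
    [0,0,0],
    [0,0,0],
    [0,0,0]
  ]
}}

```text
clock: 13.9
eef_pos: [0.6267, -0.0602, 0.2306]
tool_rot: [[-0.999, -0.052, -0.004], [-0.052, 0.999, -0.002], [0.004, -0.002, -1.0]]
wrist_force: [-8.7, -2.6, 12.4]
grip_width: 0.0206
finger_force: 60.1
```

Call:
{"name": "send_rows", "arguments": {
  "fingers": [0,0,0],
  "delta_pos": [
    [-0.011,0.002,0],
    [-0.022,0.004,0],
    [-0.022,0.004,0]
  ],
  "twist": [
    [0,0,0],
    [0,0,0],
    [0,0,0]
  ]
}}

```text
clock: 14.28
eef_pos: [0.6269, -0.0601, 0.2305]
tool_rot: [[-0.999, -0.051, -0.011], [-0.051, 0.999, -0.004], [0.012, -0.003, -1.0]]
wrist_force: [-21.1, -6.6, 17.0]
grip_width: 0.0204
finger_force: 60.6
```

Stop felt: the TCP holds at x = 0.627 while the force rises to 21 N. Next, back off 90°.

Run:
```python
from h import *
arc((.6176,.0056),[*range(270,188,-9),188])
```

```text
F [-21.1  -6.6  17. ] pos [ 0.6269 -0.0601  0.2305] r 0.0664 ang -81.9 clock 14.275 j [-13.  25.  13.  78.  -0. -16.]
[0.047, 0.001, 0.003],[0.098, 0.008, 0.004],[0.148, 0.022, 0.004],[0.194, 0.045, 0.005],[0.237, 0.074, 0.005],[0.275, 0.109, 0.005],[0.306, 0.151, 0.006],[0.331, 0.196, 0.006],[0.348, 0.245, 0.006],[0.358, 0.296, 0.006],[0.358, 0.301, 0.006],
```

Call:
{"name": "send_rows", "arguments": {
  "fingers": [0,0,0,0,0,0,0,0,0,0,0,0],
  "delta_pos": [
    [0.033,-0.004,0],
    [0.08,-0.002,0],
    [0.13,0.005,0],
    [0.18,0.019,0],
    [0.226,0.041,0],
    [0.269,0.07,0],
    [0.307,0.106,0],
    [0.338,0.147,0],
    [0.363,0.193,0],
    [0.38,0.242,0],
    [0.39,0.298,0],
    [0.39,0.298,0]
  ],
  "twist": [
    [0,0,0],
    [0,0,0],
    [0,0,0],
    [0,0,0],
    [0,0,0],
    [0,0,0],
    [0,0,0],
    [0,0,0],
    [0,0,0],
    [0,0,0],
    [0,0,0],
    [0,0,0]
  ]
}}

```text
clock: 15.78
eef_pos: [0.5531, -0.002, 0.2306]
tool_rot: [[-0.999, -0.054, 0.003], [-0.054, 0.999, 0.001], [-0.003, 0.001, -1.0]]
wrist_force: [2.1, 2.6, 8.3]
grip_width: 0.0205
finger_force: 59.5
```

Run:
```python
from h import *
arc((.6176,.0056),[188])
```

```text
F [2.1 2.6 8.3] pos [ 0.5531 -0.002   0.2306] r 0.065 ang -173.3 clock 15.775 j [ -9.  15.  -1.  74.   0. -12.]
[0.005, -0.008, 0.003],
```

Call:
{"name": "send_rows", "arguments": {
  "fingers": [0,0,1,1,1,1,1,1,1,1],
  "delta_pos": [
    [0,0,0],
    [0,0,0],
    [0,0,0],
    [0,0,0],
    [0,0,0],
    [0,0,0],
    [0,0,-0.15],
    [0,0,-0.35],
    [0,0,-0.5],
    [0,0,-0.5]
  ],
  "twist": [
    [0,0,0],
    [0,0,0],
    [0,0,0],
    [0,0,0],
    [0,0,0],
    [0,0,0],
    [0,0,0],
    [0,0,0],
    [0,0,0],
    [0,0,0]
  ]
}}

```text
clock: 17.02
eef_pos: [0.5535, -0.0033, 0.3318]
tool_rot: [[-0.999, -0.053, 0.005], [-0.053, 0.999, -0.001], [-0.005, -0.001, -1.0]]
wrist_force: [0.1, 0.6, -0.3]
grip_width: 0.085
finger_force: 0.0
```

Run:
```python
from h import *
cs,ct=optics.capture("side"),optics.capture("top")
def crop(c,x,y,w,h,k):return cv2.resize(c["image"][y:y+h,x:x+w,::-1],(w*k,h*k),interpolation=cv2.INTER_CUBIC)
im=np.zeros((600,800,3),np.uint8);im[:600,:400]=crop(cs,295,175,100,150,4);im[:600,400:]=crop(ct,272,145,100,150,4);cv2.imwrite("pics/c4.png",im)
s=ctrl.sense();print(s["clock"],s["eef_pos"],s["wrist_force"])
```

```text
17.125 [ 0.55245291 -0.00312476  0.32891958] [-0.33476152  0.50780758 -0.43279119]
```

View pics/c4.png

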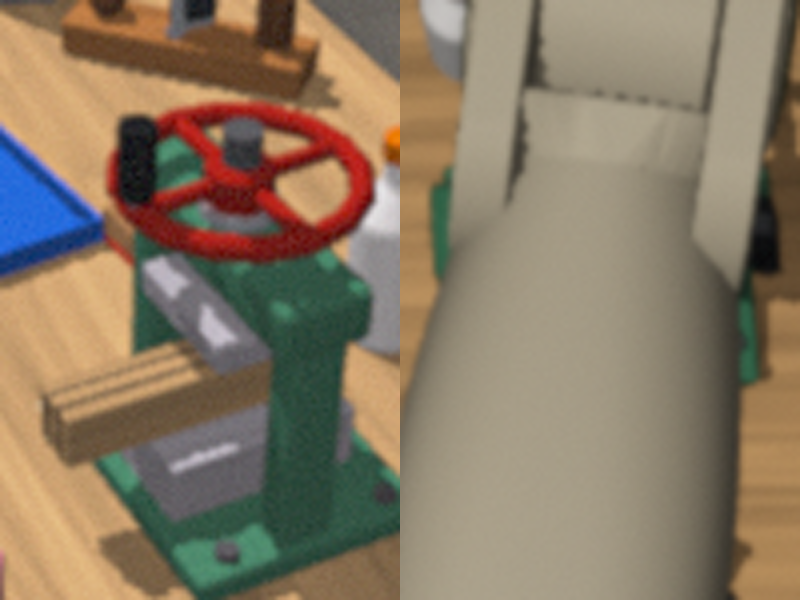

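Seen: the wheel stands with its knob at the -x side (crop 137,160), the platen is raised clear, and the billet hasn't moved. Now the grasp.

```bash
cat >> h.py <<'E'
C=np.array([.6176,.0056]);Y=3.3
def press(x,y,z):
    a=np.radians(Y);return np.array([C[0]+x*np.cos(a)-y*np.sin(a),C[1]+x*np.sin(a)+y*np.cos(a),z])
E
python3 - <<'E'
from h import *
ct=optics.capture("top")
for p in[(317.75,256.25),(332.75,255.6),(317.1,235),(331.7,235)]: print(plane(ct,p,.096).round(4))
print(press(-.115,0,.096),press(-.06,0,.096))
T=tool(Y,30);g=press(-.078,0,.086)+.019*T[:,2];print(g,T[:,2])
rows([(press(-.17,0,.33),T),(g-.12*T[:,2],T)])
E
```

```text
[0.5008 0.0146 0.096 ]
[ 0.5023 -0.0205  0.096 ]
[0.5513 0.016  0.096 ]
[ 0.5512 -0.0184  0.096 ]
[ 0.50279069 -0.00101986  0.096     ] [0.55769949 0.00214616 0.096     ]
[0.54921359 0.00165686 0.06954552] [ 0.49917091  0.02878201 -0.8660254 ]
[0.521, 0.022, -0.008] [-0.001, -0.35, -0.003]
[0.312, 0.022, 0.774] [-0.001, -0.35, -0.003]
```

Call:
{"name": "send_rows", "arguments": {
  "fingers": [1,1,1,1,1,1],
  "delta_pos": [
    [0.2,0.01,0],
    [0.4,0.02,0],
    [0.52,0.022,0],
    [0.52,0.022,0],
    [0.52,0.022,0],
    [0.52,0.022,0]
  ],
  "twist": [
    [0,-0.1,0],
    [0,-0.2,0],
    [0,-0.3,0],
    [0,-0.35,0],
    [0,-0.35,0],
    [0,-0.35,0]
  ]
}}

```text
clock: 17.92
eef_pos: [0.4487, -0.0043, 0.3292]
tool_rot: [[-0.865, -0.053, 0.499], [-0.045, 0.999, 0.026], [-0.5, 0.0, -0.866]]
wrist_force: [0.6, 0.0, 0.6]
grip_width: 0.0854
finger_force: 0.0
```

Run:
```python
from h import *
T=tool(Y,30);g=press(-.078,0,.086)+.019*T[:,2]
s=ctrl.sense();print(s["joints"].round(0),s["eef_pos"],s["tool_rot"].round(3))
rows([(g-.12*T[:,2],T),(g-.03*T[:,2],T),(g,T)])
```

```text
[-18. -22. -30.  54.  10. -18.] [ 0.44865567 -0.00429738  0.32917603] [[-0.865 -0.053  0.499]
 [-0.045  0.999  0.026]
 [-0.5    0.    -0.866]]
[0.213, 0.002, 0.776] [-0.002, 0.0, -0.003]
[0.213, 0.003, 1.226] [-0.002, 0.0, -0.003]
[0.213, 0.003, 1.376] [-0.002, 0.0, -0.003]
```

Call:
{"name": "send_rows", "arguments": {
  "fingers": [1,1,1,1,1,1],
  "delta_pos": [
    [0.1,0,0.25],
    [0.213,0,0.5],
    [0.213,0,0.7],
    [0.213,0.002,0.85],
    [0.213,0.002,0.95],
    [0.213,0.002,0.95]
  ],
  "twist": [
    [0,0,0],
    [0,0,0],
    [0,0,0],
    [0,0,0],
    [0,0,0],
    [0,0,0]
  ]
}}

```text
clock: 18.68
eef_pos: [0.5068, -0.0003, 0.1412]
tool_rot: [[-0.867, -0.054, 0.496], [-0.046, 0.999, 0.028], [-0.497, 0.002, -0.868]]
wrist_force: [-0.1, 0.3, -0.2]
grip_width: 0.0853
finger_force: 0.0
```

Run:
```python
from h import *
T=tool(Y,30);g=press(-.078,0,.086)+.019*T[:,2]
s=ctrl.sense();print(s["joints"].round(0),s["eef_pos"],s["wrist_force"].round(1))
rows([(g-.03*T[:,2],T),(g,T)])
```

```text
[-14.  -7. -48.  21.   9. -15.] [ 5.06752746e-01 -2.60621768e-04  1.41156803e-01] [-0.1  0.3 -0.2]
[-0.006, -0.002, 0.266] [-0.0, -0.003, -0.003]
[-0.007, -0.002, 0.416] [-0.0, -0.003, -0.003]
```

Call:
{"name": "send_rows", "arguments": {
  "fingers": [1,1,1,1,0,0,0,0,0,0],
  "delta_pos": [
    [-0.006,0,0.13],
    [-0.006,0,0.27],
    [-0.006,0,0.415],
    [-0.006,0,0.415],
    [-0.006,0,0.415],
    [-0.006,0,0.415],
    [-0.006,0,0.415],
    [-0.006,0,0.415],
    [-0.006,0,0.415],
    [-0.006,0,0.415]
  ],
  "twist": [
    [0,0,0],
    [0,0,0],
    [0,0,0],
    [0,0,0],
    [0,0,0],
    [0,0,0],
    [0,0,0],
    [0,0,0],
    [0,0,0],
    [0,0,0]
  ]
}}

```text
clock: 19.92
eef_pos: [0.5497, 0.0014, 0.0738]
tool_rot: [[-0.863, -0.053, 0.503], [-0.046, 0.999, 0.026], [-0.503, -0.001, -0.864]]
wrist_force: [-3.3, -0.4, 5.5]
grip_width: 0.0348
finger_force: 59.3
```

Run:
```python
from h import *
s=ctrl.sense();p=s["eef_pos"];print(s["joints"].round(0),p,s["wrist_force"].round(1),s["grip_width"],s["finger_force"])
a=np.radians(Y);X=np.array([np.cos(a),np.sin(a),0]);Z=np.array([0,0,1])
rows([(p+.005*Z,None),(p+.008*Z,None),(p+.008*Z-.05*X,None),(p+.008*Z-.1*X,None)])
```

```text
[-12.   4. -50.   7.   8. -13.] [0.54967488 0.00142588 0.0737684 ] [-3.3 -0.4  5.5] 0.034824991617466834 59.25374686717987
[-0.013, -0.0, -0.022] [0.0, 0.0, 0.0]
[-0.02, -0.0, -0.035] [0.0, 0.0, 0.0]
[0.196, -0.001, -0.16] [0.0, 0.0, 0.0]
[0.412, -0.003, -0.286] [0.0, 0.0, 0.0]
```

Call:
{"name": "send_rows", "arguments": {
  "fingers": [0,0,0,0],
  "delta_pos": [
    [-0.01,0,-0.017],
    [-0.02,0,-0.035],
    [-0.025,0,-0.043],
    [-0.025,0,-0.043]
  ],
  "twist": [
    [0,0,0],
    [0,0,0],
    [0,0,0],
    [0,0,0]
  ]
}}

```text
clock: 20.42
eef_pos: [0.5493, 0.0016, 0.0825]
tool_rot: [[-0.864, -0.053, 0.501], [-0.046, 0.999, 0.026], [-0.502, 0.0, -0.865]]
wrist_force: [-0.6, 1.2, -0.8]
grip_width: 0.035
finger_force: 59.8
```

Run:
```python
from h import *
s=ctrl.sense();p=s["eef_pos"];print(s["joints"].round(0),p,s["wrist_force"].round(1),s["moment"].round(2),s["grip_width"])
a=np.radians(Y);X=np.array([np.cos(a),np.sin(a),0]);Z=np.array([0,0,1])
rows([(p-.02*X,None),(p-.04*X,None),(p-.06*X,None),(p-.08*X,None)])
c=optics.capture("side");cv2.imwrite("pics/c5.png",cv2.resize(c["image"][175:325,270:420,::-1],(600,600)))
```

```text
[-12.   3. -49.   9.   8. -13.] [0.54932981 0.00160003 0.08252525] [-0.6  1.2 -0.8] [-0.09  0.62  0.03] 0.035035168660034414
[0.087, -0.0, -0.05] [0.0, 0.0, 0.0]
[0.173, -0.001, -0.1] [0.0, 0.0, 0.0]
[0.26, -0.001, -0.15] [0.0, 0.0, 0.0]
[0.346, -0.002, -0.201] [0.0, 0.0, 0.0]
```

View pics/c5.png

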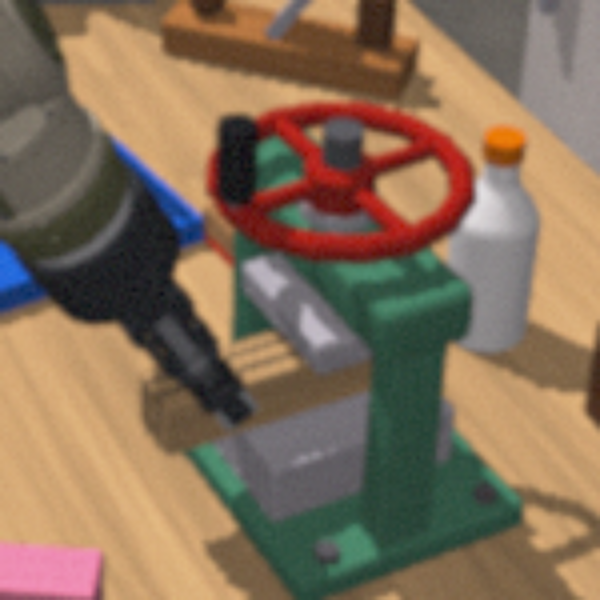

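Billet lifted and held, fingers on it at crop (235,400). The wheel is undisturbed.

Call:
{"name": "send_rows", "arguments": {
  "fingers": [0,0,0,0,0,0,0],
  "delta_pos": [
    [0.03,0,-0.05],
    [0.07,0,-0.076],
    [0.115,0,-0.1],
    [0.158,0,-0.126],
    [0.2,0,-0.151],
    [0.245,0,-0.176],
    [0.245,0,-0.176]
  ],
  "twist": [
    [0,0,0],
    [0,0,0],
    [0,0,0],
    [0,0,0],
    [0,0,0],
    [0,0,0],
    [0,0,0]
  ]
}}

```text
clock: 21.35
eef_pos: [0.4882, -0.0015, 0.0879]
tool_rot: [[-0.864, -0.052, 0.5], [-0.045, 0.999, 0.026], [-0.501, 0.0, -0.866]]
wrist_force: [0.1, 0.7, -2.7]
grip_width: 0.0351
finger_force: 59.9
```

Run:
```python
from h import *
s=ctrl.sense();p=s["eef_pos"];print(s["joints"].round(1),p,s["wrist_force"].round(1),s["moment"].round(2),s["grip_width"])
a=np.radians(Y);X=np.array([np.cos(a),np.sin(a),0]);Z=np.array([0,0,1])
rows([(p-.03*X+.05*Z,None)])
```

```text
[-15.3  -4.9 -55.   11.    9.  -16. ] [ 0.4881971  -0.00151836  0.08785631] [ 0.1  0.7 -2.7] [-0.05  0.68 -0.02] 0.03508351239212634
[0.005, -0.001, -0.292] [0.0, 0.0, 0.0]
```

Call:
{"name": "send_rows", "arguments": {
  "fingers": [0,0,0,0,0,0],
  "delta_pos": [
    [0.052,0,-0.03],
    [0.096,0,-0.084],
    [0.089,0,-0.167],
    [0.073,0,-0.273],
    [0.048,0,-0.316],
    [0.048,0,-0.316]
  ],
  "twist": [
    [0,0,0],
    [0,0,0],
    [0,0,0],
    [0,0,0],
    [0,0,0],
    [0,0,0]
  ]
}}

```text
clock: 22.1
eef_pos: [0.4502, -0.004, 0.1391]
tool_rot: [[-0.863, -0.053, 0.503], [-0.046, 0.999, 0.026], [-0.503, -0.001, -0.864]]
wrist_force: [0.2, -0.2, -1.4]
grip_width: 0.0349
finger_force: 59.9
```

Run:
```python
from h import *
s=ctrl.sense();p=s["eef_pos"];print(s["joints"].round(1),p,s["wrist_force"].round(1),s["moment"].round(2),s["grip_width"])
a=np.radians(Y);X=np.array([np.cos(a),np.sin(a),0]);Yv=np.array([-X[1],X[0],0]);Z=np.array([0,0,1])
# destination over tray
ty=8.9;t=np.radians(ty);tx=np.array([np.cos(t),np.sin(t),0]);tyv=np.array([-tx[1],tx[0],0]);O=np.array([.5314,.3243,0])
# TCP relative to billet origin at the grasp, press frame: (-.0685+.040, 0, .0738-.060)
T=tool(ty,30);d=O-.03*tyv+(-.0285)*tx+np.array([0,0,.005+.0138]);print("place",d)
q1=p+.19*Yv
rows([(p+.1*Yv,None),(q1,None),(d+[0,0,.1],T)])
```

```text
[-17.7 -14.9 -53.5  22.7  10.2 -18.1] [ 0.45019129 -0.0039868   0.1390861 ] [ 0.2 -0.2 -1.4] [-0.07  0.64 -0.05] 0.03490107634383828
place [0.50788446 0.29025196 0.0188    ]
[0.002, 0.5, -0.002] [0.0, 0.0, 0.0]
[0.004, 0.95, -0.003] [0.0, 0.0, 0.0]
[-0.265, 1.454, 0.271] [-0.035, 0.002, -0.059]
```

Call:
{"name": "send_rows", "arguments": {
  "fingers": [0,0,0,0,0,0,0],
  "delta_pos": [
    [0,0.12,0],
    [0,0.3,0],
    [0,0.5,0],
    [0,0.7,0],
    [0,0.88,0],
    [0,0.95,0],
    [0,0.95,0]
  ],
  "twist": [
    [0,0,0],
    [0,0,0],
    [0,0,0],
    [0,0,0],
    [0,0,-0.03],
    [0,0,-0.06],
    [0,0,-0.06]
  ]
}}

```text
clock: 22.98
eef_pos: [0.4387, 0.1872, 0.1369]
tool_rot: [[-0.856, -0.133, 0.499], [-0.138, 0.99, 0.028], [-0.498, -0.045, -0.866]]
wrist_force: [-0.0, -0.4, -1.1]
grip_width: 0.0348
finger_force: 60.4
```

```bash
cat >> h.py <<'E'
ty=8.9;_t=np.radians(ty);tx=np.array([np.cos(_t),np.sin(_t),0]);tyv=np.array([-tx[1],tx[0],0]);O=np.array([.5314,.3243,0])
def place(y=-.03):return O+y*tyv-.0285*tx+np.array([0,0,.0188])
E
python3 - <<'E'
from h import *
s=ctrl.sense();p=s["eef_pos"];print(s["joints"].round(1),p,s["tool_rot"].round(3).tolist(),s["grip_width"])
T=tool(ty,30);d=place()
rows([(d+[0,0,.12],T),(d+[0,0,.06],T)])
E
```

```text
[ 18.2  -9.4 -50.1  20.1  -7.4   7.9] [0.43868235 0.18721603 0.13687965] [[-0.856, -0.133, 0.499], [-0.138, 0.99, 0.028], [-0.498, -0.045, -0.866]] 0.03483749278333364
[-0.372, 0.464, 0.178] [-0.033, -0.002, 0.002]
[-0.223, 0.477, 0.438] [-0.033, -0.002, 0.002]
```

Call:
{"name": "send_rows", "arguments": {
  "fingers": [0,0,0,0,0,0],
  "delta_pos": [
    [-0.08,0.1,0.04],
    [-0.18,0.23,0.09],
    [-0.28,0.36,0.14],
    [-0.37,0.464,0.178],
    [-0.37,0.464,0.178],
    [-0.37,0.464,0.178]
  ],
  "twist": [
    [-0.01,0,0],
    [-0.02,0,0],
    [-0.033,0,0],
    [-0.033,0,0],
    [-0.033,0,0],
    [-0.033,0,0]
  ]
}}

```text
clock: 23.72
eef_pos: [0.5076, 0.2877, 0.1387]
tool_rot: [[-0.857, -0.154, 0.492], [-0.135, 0.988, 0.074], [-0.497, -0.003, -0.868]]
wrist_force: [-0.3, -0.4, -1.2]
grip_width: 0.0351
finger_force: 60.5
```

Run:
```python
from h import *
s=ctrl.sense();p=s["eef_pos"];print(s["joints"].round(1),p,s["clock"])
T=tool(ty,30);d=place()
rows([(d+[0,0,.06],T),(d+[0,0,.03],T),(d+[0,0,.005],T),(d,T)])
c=optics.capture("side");cv2.imwrite("pics/c6.png",cv2.resize(c["image"][150:290,200:350,::-1],(640,600)))
```

```text
[ 26.1   3.1 -38.1  20.1  -8.6  15. ] [0.50760077 0.28772074 0.13871368] 23.725
[0.146, 0.013, 0.262] [-0.002, -0.002, 0.0]
[0.221, 0.014, 0.392] [-0.002, -0.002, 0.0]
[0.283, 0.014, 0.5] [-0.002, -0.002, 0.0]
[0.295, 0.014, 0.522] [-0.002, -0.002, 0.0]
```

View pics/c6.png

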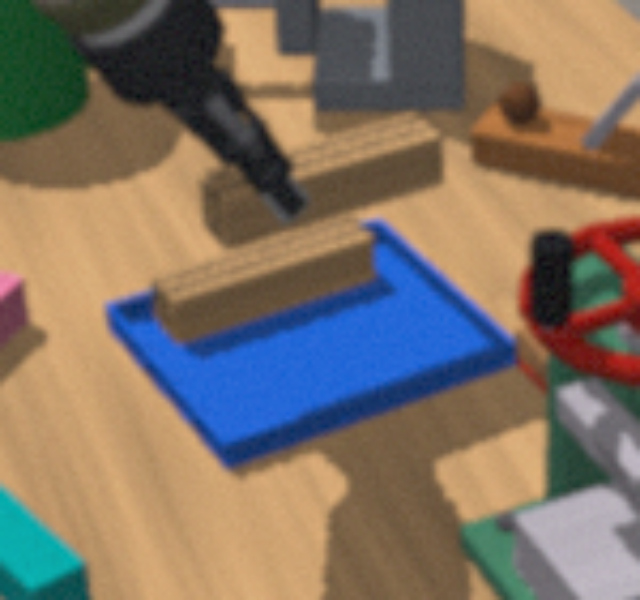

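Billet held level and parallel above the tray (crop 320,180), with the finished one in place (265,280). Lowering.

Call:
{"name": "send_rows", "arguments": {
  "fingers": [0,0,0,0,0,0,0,0],
  "delta_pos": [
    [0.05,0.005,0.09],
    [0.11,0.01,0.2],
    [0.17,0.013,0.3],
    [0.22,0.014,0.39],
    [0.24,0.014,0.43],
    [0.26,0.014,0.46],
    [0.27,0.014,0.48],
    [0.27,0.014,0.48]
  ],
  "twist": [
    [0,0,0],
    [0,0,0],
    [0,0,0],
    [0,0,0],
    [0,0,0],
    [0,0,0],
    [0,0,0],
    [0,0,0]
  ]
}}

```text
clock: 24.78
eef_pos: [0.5092, 0.2917, 0.03]
tool_rot: [[-0.856, -0.155, 0.494], [-0.135, 0.988, 0.076], [-0.499, -0.002, -0.866]]
wrist_force: [0.5, -0.3, -0.8]
grip_width: 0.0347
finger_force: 60.5
```

Run:
```python
from h import *
s=ctrl.sense();p=s["eef_pos"];print(s["joints"].round(1),p,s["clock"],s["wrist_force"].round(1),s["moment"].round(2))
T=tool(ty,30);d=place()
rows([(d+[0,0,.003],T),(d,T)])
```

```text
[ 26.5  13.3 -46.1   1.8  -8.8  15.3] [0.50924062 0.29165983 0.03003245] 24.775 [ 0.5 -0.3 -0.8] [-0.13  0.52  0.03]
[0.027, -0.006, 0.032] [-0.001, -0.0, 0.001]
[0.035, -0.006, 0.045] [-0.001, -0.0, 0.001]
```

Call:
{"name": "send_rows", "arguments": {
  "fingers": [0,0,0,0,0],
  "delta_pos": [
    [0.006,0,0.01],
    [0.012,0,0.02],
    [0.018,0,0.03],
    [0.022,0,0.038],
    [0.022,0,0.038]
  ],
  "twist": [
    [0,0,0],
    [0,0,0],
    [0,0,0],
    [0,0,0],
    [0,0,0]
  ]
}}

```text
clock: 25.4
eef_pos: [0.5089, 0.2916, 0.0208]
tool_rot: [[-0.856, -0.155, 0.493], [-0.135, 0.988, 0.075], [-0.499, -0.002, -0.867]]
wrist_force: [0.4, 0.3, -1.6]
grip_width: 0.035
finger_force: 60.5
```

Call:
{"name": "send_rows", "arguments": {
  "fingers": [0,0,0],
  "delta_pos": [
    [0.003,0,0.006],
    [0.006,0,0.01],
    [0.006,0,0.01]
  ],
  "twist": [
    [0,0,0],
    [0,0,0],
    [0,0,0]
  ]
}}

```text
clock: 25.78
eef_pos: [0.5092, 0.2917, 0.0189]
tool_rot: [[-0.856, -0.155, 0.494], [-0.135, 0.988, 0.076], [-0.5, -0.002, -0.866]]
wrist_force: [-0.7, -0.3, 0.9]
grip_width: 0.0351
finger_force: 60.7
```

Call:
{"name": "send_rows", "arguments": {
  "fingers": [0,0,0],
  "delta_pos": [
    [0.003,0,0.005],
    [0.003,0,0.005],
    [0.003,0,0.005]
  ],
  "twist": [
    [0,0,0],
    [0,0,0],
    [0,0,0]
  ]
}}

```text
clock: 26.15
eef_pos: [0.5095, 0.2918, 0.0188]
tool_rot: [[-0.855, -0.155, 0.495], [-0.135, 0.988, 0.076], [-0.501, -0.002, -0.865]]
wrist_force: [-6.0, -2.1, 9.5]
grip_width: 0.0348
finger_force: 62.0
```

Call:
{"name": "send_rows", "arguments": {
  "fingers": [0.55,0.6,0.6,0.6,0.6,0.6,0.6,0.6,0.6,0.6],
  "delta_pos": [
    [-0.003,0,-0.004],
    [-0.003,0,-0.004],
    [-0.003,0,-0.004],
    [-0.003,0,-0.004],
    [-0.003,0,-0.05],
    [-0.003,0,-0.15],
    [0,0,-0.35],
    [0,0,-0.6],
    [0,0,-0.75],
    [0,0,-0.75]
  ],
  "twist": [
    [0,0,0],
    [0,0,0],
    [0,0,0],
    [0,0,0],
    [0,0,0],
    [0,0,0],
    [0,0,0],
    [0,0,0],
    [0,0,0],
    [0,0,0]
  ]
}}

```text
clock: 27.4
eef_pos: [0.4355, 0.2812, 0.1508]
tool_rot: [[-0.853, -0.156, 0.498], [-0.135, 0.988, 0.078], [-0.504, -0.0, -0.864]]
wrist_force: [0.5, 0.5, -0.1]
grip_width: 0.0511
finger_force: 0.0
```

Run:
```python
from h import *
s=ctrl.sense();print(s["clock"],s["eef_pos"],s["grip_width"],s["wrist_force"].round(1),s["joints"].round(0))
c=optics.capture("side");cv2.imwrite("pics/c7.png",cv2.resize(c["image"][150:300,210:410,::-1],(800,600)))
```

```text
27.4 [0.4354859  0.28116399 0.15084242] 0.05105936444801432 [ 0.5  0.5 -0.1] [ 30.  -5. -44.  22. -10.  18.]
```

View pics/c7.png

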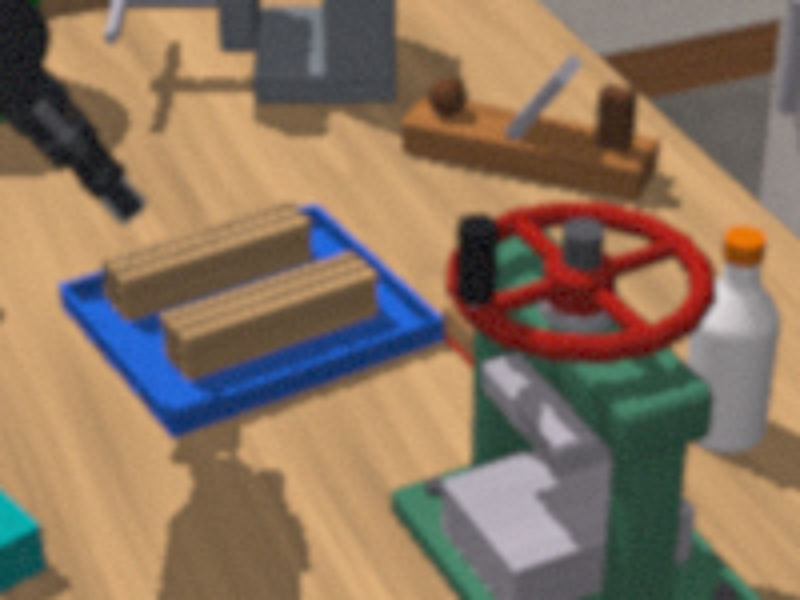

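The billet lies flat in the tray (crop 270,310) beside the finished one. The arm is clear and the wheel unchanged. A numeric check, then hand in.

Run:
```python
from h import *
c=optics.capture("side")
f=lambda u,v,z:plane(c,(210+u/4,150+v/4),z)
a=[f(165,320,.041),f(187,343,.041),f(376,270,.041),f(350,253,.041)]
m=np.mean(a,0)-O;print(np.round(a,3).tolist(),"tray x,y",m@tx,m@tyv)
```

```text
[[0.463, 0.291, 0.041], [0.469, 0.26, 0.041], [0.616, 0.291, 0.041], [0.608, 0.318, 0.041]] tray x,y 0.0021619895006247487 -0.035171926723640806
```

```bash
python3 -c "
from station import workorder
print(workorder.sign_off())"
```

```text
the job is handed in; nothing more can be done
None
```

The job is handed in, but no verdict came back. I felt the top stop and backed the wheel off about 91°. The billet lies flat in the tray, about 2 mm off centre in x and 35 mm to -y, beside the finished one. In the last picture the wheel was unchanged and the arm was clear.

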